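# Move the sample cassette from the parking dock to the analyser's feed dock

### The job

Press down on top of the blue sample cassette and drag it by friction out of the grey parking dock's channel on to that dock's tongue, then pick it up and set it down, without dropping it, on the tongue of the white feed dock in line with the channel. Let go of it there short of home, then slide it in until it is fully home against the stop at the channel's end. Keep the cassette about level throughout, and leave the amber bottle, the sample jar and the computer mouse where they stand.

Things in the scene. Friction and masses are not known exactly. Their poses are not given: they have to be found in the camera images.
- cassette: Flat rigid blue cassette with a black rubber pad on top, 140 mm long (x), 60 mm wide (y), 17 mm high over the pad, 0.19 to 0.4 kg. Origin at the centre of its underside, x along its length, z up. No handle, both ends alike. Starts in the parking dock's channel, at most 20 mm short of home (origin x 0 there), where its sides cannot be taken. On a tongue it can be pinched across its width from above.
- cassette_pad (a point): Centre of the pad's top face. The pad is 96 by 34 mm and stands 1 mm proud of the 16 mm high shell. It grips a fingertip well (friction about 1), while the shell slides easily on the docks (about 0.2), so pressing with 5 to 15 N is enough to drag it.
- park_dock: Grey fixed dock with dark steel rails, 126 mm wide, 295 mm long with its tongue. Origin on the bench under the centre of the home place; +x along the channel to its closed end, -x out of the mouth (roughly to the robot), z up. Channel floor 30 mm above the bench, between 30 mm wide rails, 66 mm apart, 15 mm above the floor. Channel ends: mouth x=-95 mm, end wall x=+72 mm (wall 54 mm high over the bench).
- park_dock_mouth (a point): Middle of the parking channel's mouth, on the floor (dock x=-95 mm). The rails flare from 66 to about 76 mm apart over the last 25 mm before it. From here the tongue runs on in -x at the same height.
- park_dock_tongue_end (a point): Free end of the parking dock's tongue (dock x=-205 mm), on its top. The tongue is 44 mm wide, 110 mm long, level with the channel floor (30 mm above the bench), without rails; the 60 mm wide cassette overhangs it by 8 mm on each side.
- feed_dock: White fixed feed dock of the analyser with black rails; same frame, channel, rails and tongue as the parking dock (channel floor 30 mm above the bench, mouth x=-95 mm, stop x=+72 mm, +x inwards, mouth roughly to the robot). Beyond the stop is a white head 90 mm long, 126 mm wide, 90 mm high over the bench. With the cassette home its origin is at x=+2 mm, y within 3 mm, z=30 mm in this frame.
- feed_stop (a point): Middle of the foot of the feed channel's stop face, at floor height: the cassette's inner end meets this face when it is fully home.
- feed_dock_mouth (a point): Middle of the feed channel's mouth, on the floor (dock x=-95 mm); the rails flare to about 76 mm apart here.
- feed_dock_tongue_end (a point): Free end of the feed dock's tongue (dock x=-205 mm), on its top; 44 mm wide, 110 mm long, level with the channel floor, without rails.
- amber_bottle: Bystander: closed amber bottle, 60 mm across, 125 mm high; origin at the centre of its underside, z up. Leave alone.
- sample_jar: Bystander: white jar with an orange cap, 54 mm across, 65 mm high; origin at the centre of its underside, z up. Leave alone.
- mouse: Bystander: black computer mouse, about 80 by 60 mm, 30 mm high; origin on its underside. Leave alone.
Mind the look-alikes: they are no part of the job. Several things have the shape of the cassette; the one meant has the colours described above.

How it is judged (in metres and radians):
On the way, in this order (a step that is already met when the one before it is completed fails the run):
1. the cassette, still lying on the parking dock, has been dragged at least 40 mm out of its home place along the channel (x of cassette in the frame of park_dock between -0.2 and -0.04 m and z of cassette in the frame of park_dock between 0.025 and 0.036 m and y of cassette in the frame of park_dock between -0.03 and 0.03 m), for 0.1 s.
2. the cassette lies on the feed dock's tongue or in its mouth, more than 10 mm short of home, and the fingers have let go of it (x of cassette in the frame of feed_dock between -0.21 and -0.01 m and z of cassette in the frame of feed_dock between 0.025 and 0.036 m and y of cassette in the frame of feed_dock between -0.02 and 0.02 m and angle between cassette's own z axis and vertical below 0.1 rad and contact force between the fingers and cassette below 0.1 N), for 0.1 s.
At the end, for the whole second after the job is handed in: The cassette lies flat and still in the feed dock's channel, its inner end within 5 mm of the stop, its centre within 6 mm of the channel's middle line, its length along the channel within 0.08 rad, right down on the channel floor (within 4 mm) (x of cassette in the frame of feed_dock between -0.003 and 0.006 m and y of cassette in the frame of feed_dock between -0.006 and 0.006 m and z of cassette in the frame of feed_dock between 0.026 and 0.034 m and angle between cassette's own z axis and vertical below 0.06 rad and angle between the x axis of cassette and the x axis of feed_dock, either way round below 0.08 rad and linear speed of cassette below 0.01 m/s); the robot touches nothing.
It fails at once if amber bottle moved more than 25 mm or tipped over (distance of amber_bottle from where it was at the start of the episode above 0.025 m or angle between amber_bottle's own z axis and vertical above 0.4 rad).
It fails at once if sample jar moved more than 25 mm or tipped over (distance of sample_jar from where it was at the start of the episode above 0.025 m or angle between sample_jar's own z axis and vertical above 0.4 rad).
It fails at once if mouse moved more than 25 mm or tipped over (distance of mouse from where it was at the start of the episode above 0.025 m or angle between mouse's own z axis and vertical above 0.4 rad).
It fails at once if the cassette tilts by more than 0.5 rad (about 30 degrees) (angle between cassette's own z axis and vertical above 0.5 rad).
It fails at once if the cassette is dropped: it moves faster than 0.6 m/s untouched by the fingers (contact force between the fingers and cassette below 0.05 N and linear speed of cassette above 0.6 m/s).
It also fails if it takes over 59 s, if anything falls off the work surface, if the arm or the gripper's body presses on something with over 40 N, if the wrist force passes 120 N, or if a joint passes its speed limit or range.

### The arm

A 6-joint arm with a two-finger parallel gripper is mounted at the origin on the work surface. World frame = base frame: x ahead of the robot, y to its left, z up, the work surface at z = 0. Lengths are in m, angles in degrees, forces in N, time in s.
With the tool pointing down it reaches from about 0.35 to 0.875 m from the base axis. Payload 4.2 kg.
Tool frame: the origin (TCP) lies midway between the tips of the shut fingers; the grasp point (between the pads) lies 19 mm behind it; z points along the fingers, y is the line along which they close (so a half turn about z gives the same grasp; the last joint's range is limited). The gripper opens to 87 mm and grips with 3 to 60 N. Pads are 19 mm wide; open, the fingers measure 117 mm over their backs; the gripper's body (75 mm by 190 mm) begins 51 mm behind the grasp point.
Start: joints at [90.447, 22.042, 0.453, 0, -68.411, -14.817], TCP at [0.155, 0.605, 0.223] pointing down, gripper open.
Joint ranges: [-179.83, 179.83], [-69.29, 118.12], [-61.27, 80.66], [-181.25, 117.63], [-171.15, -9.14], [-177.46, 177.46]. Speed limits (degrees/s): [159.86, 159.86, 180, 180, 180, 180].

### API

Orientations are given as a 3x3 rotation matrix whose columns are the frame's x, y, z axes.
In Python, from station import r, cams gives the robot as it stands.
- The arm moves only by the tool play_rows, never from a script. Its argument "commands" is text: rows parted by semicolons, each of 6 numbers parted by spaces: the shift along the world's x, y, z normalised to -1 to 1, where 1 is 30 mm, then the turn, a rotation vector about the world's x, y, z normalised to -1 to 1, where 1 is 0.15 rad. A call has 1 to 20 rows; each row shifts and turns the commanded pose from where the row before left it; what a row does not reach is not made up. A row lasts 1/10 s, in which the tool goes at most 50 mm and 8.59 degrees, less where a joint would pass 70% of its speed; a pose out of reach is approached as far as the arm can. A call with a number of a shift or a turn outside -1 to 1 is refused whole. A call with a gripper value outside its range is refused whole. "grip" is the finger opening in mm, from 0 to 87, set as the call begins (left out, the last holds). The fingers move at their own pace and stop on an object; the grip force is fixed at half the most. Time passes only in rows, so rows that do not move let the fingers close. It gives the time, the measured TCP pose, the force, the opening and the grip force at its end, in the units of the state.
- r.sense(): the state, without advancing time (a new reading comes with each control period).
- cams.capture(name): name is "scene" or "top"; returns (picture, depth): 420x560x3 uint8, blue, green, red; 420x560 float32, m along the optical axis (not along the pixel's ray), 0 where there is no reading.
- cams.camera_info(name): a dict with "mtx" (3x3 intrinsics, pixels), "k1" (the pictures are not rectified: a ray, as slopes to the right and down, at radius r is drawn at 1 + k1 r^2 times it, then the intrinsics apply), "R" (3x3) and "t" (3): a world point X has camera coordinates R X + t. Camera axes: x right, y down, z forward; pixel columns grow to the right and rows downward; lengths in m; the calibration is good to about 2 mm. A picture is of the moment at which its call begins. camera_info takes no time and is no camera call.
- r.finish_job(): hands the job in; it is judged then, once.
The state is a dict: "time_s": time; "joints": joint angles; "joint_velocities": joint speeds; "effort": joint torques, N m; "tcp_pos": TCP position; "ee_rot": TCP orientation; "wrist_force": force on the tool from outside, world axes, zero at the start; "moment": the same for the moment, N m; "gripper_width": opening from 0.0 (shut) to 1.0 (fully open); "gripper_force": force on a finger pad.
Only numpy, scipy, OpenCV 4.12 (cv2) and the standard library are available. Lean on these libraries where they do the work, as an engineer would, in place of code of your own. Each camera call takes 0.05 s, during which the arm holds its last target. There are 200 camera calls.

## Working session

There is one attempt and no reset: what is moved stays moved. The work goes in short steps, Python scripts to look and compute and a tool call to move; the robot and the scene stay as the last step left them, time stands still between calls to the robot, and variables do not carry over. Pictures are saved under pics/ and viewed, at most 10 in all, crops included, and the job is handed in when it is done.

Besides the shell and the picture viewer there is one more tool, called after "Call:" by a JSON object that holds its "name" and its "arguments", one argument or row to a line. play_rows: Moves the arm, as the interface text tells. Scaled input: -1 to 1 covers 30 mm each way for a shift and 0.15 rad each way for a turn. Its arguments: {"type":"object","properties":{"commands":{"type":"string"},"grip":{"type":"number"}},"required":["commands"]}

```bash
mkdir -p pics; ls; python3 - <<'E'
from station import r,cams
import cv2,numpy as np
for n in("scene","top"):
    p,d=cams.capture(n); cv2.imwrite(f"pics/{n}0.png",p); np.savez(f"{n}0.npz",p=p,d=d)
    print(n,{k:np.round(v,4).tolist() for k,v in cams.camera_info(n).items()})
s=r.sense(); print(s)
E
```

```text
pics
scene {'mtx': [[436.5394, 0.0, 280.0751], [0.0, 436.5394, 206.1584], [0.0, 0.0, 1.0]], 'k1': -0.1197, 'R': [[-0.4537, 0.8909, -0.023], [0.5244, 0.246, -0.8152], [-0.7206, -0.3819, -0.5788]], 't': [0.197, -0.2845, 1.6526]}
top {'mtx': [[513.6537, 0.0, 281.4881], [0.0, 513.6537, 207.4626], [0.0, 0.0, 1.0]], 'k1': -0.105, 'R': [[0.0165, -0.9997, -0.0166], [-0.9983, -0.0156, -0.0556], [0.0554, 0.0175, -0.9983]], 't': [0.0981, 0.6088, 1.49]}
{'time_s': 0.1, 'joints': array([ 9.04492680e+01,  2.20853890e+01,  3.86430582e-01, -2.59440757e-02,
       -6.84120841e+01, -1.48172131e+01]), 'joint_velocities': array([-0.01641931, -0.12172215,  0.18889884,  0.04003428, -0.00922415,
        0.06856273]), 'effort': array([ 3.82592734e-04, -3.91692638e+01,  1.87932962e+01,  4.23185349e+00,
        1.33949745e-02, -7.17099101e-05]), 'tcp_pos': array([0.15493246, 0.60491932, 0.22156952]), 'ee_rot': array([[ 9.68680704e-01, -2.48309342e-01, -4.05837592e-04],
       [-2.48309658e-01, -9.68678763e-01, -1.94126236e-03],
       [ 8.89073237e-05,  1.98123678e-03, -9.99998033e-01]]), 'wrist_force': array([0.45941273, 0.0580478 , 1.01105107]), 'moment': array([-0.00477693,  0.02984715, -0.00351048]), 'gripper_force': 0.0, 'gripper_width': 0.9989363973981781}
```

View pics/top0.png

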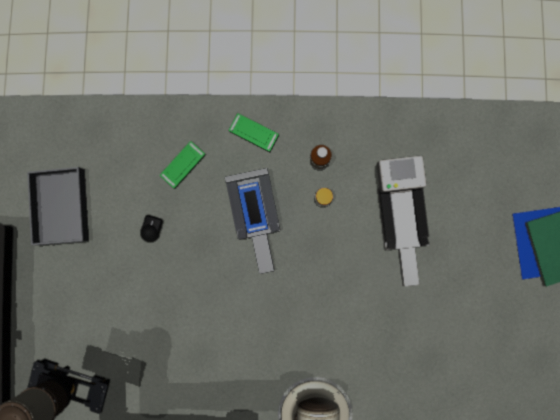

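View pics/scene0.png

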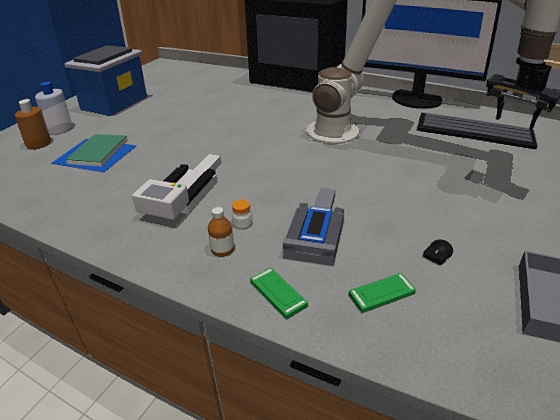

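The top view shows the parking dock at about (253,205) with its tongue down to (264,270). The cassette (blue with black pad) is in its channel. The feed dock runs from its head at (402,172) to its tongue end at (410,285). The bottle is at (320,156), the jar at (325,197) and the mouse at (151,228), all clear of the docks.

```bash
cat > h.py <<'E'
import cv2,numpy as np
from station import r,cams
def slopes(ci,uv):
    K=np.array(ci["mtx"]);uv=np.asarray(uv,float).reshape(-1,2)
    q=cv2.undistortPoints(uv.reshape(-1,1,2),K,np.array([ci["k1"],0,0,0.]))
    return q.reshape(-1,2)
def on_plane(name,uv,z):
    ci=cams.camera_info(name);R=np.array(ci["R"]);t=np.array(ci["t"])
    s=slopes(ci,uv);d=np.c_[s,np.ones(len(s))]@R;c=-R.T@t
    k=(z-c[2])/d[:,2];return c+d*k[:,None]
def cloud(name,depth):
    ci=cams.camera_info(name);R=np.array(ci["R"]);t=np.array(ci["t"])
    v,u=np.mgrid[:420,:560];s=slopes(ci,np.c_[u.ravel(),v.ravel()])
    X=np.c_[s,np.ones(len(s))]*depth.reshape(-1,1)
    return ((X-t)@R).reshape(420,560,3)
def blue(p):
    h=cv2.cvtColor(p,cv2.COLOR_BGR2HSV);return cv2.inRange(h,(105,120,60),(130,255,255))
def rect(P):
    (c,s,a)=cv2.minAreaRect(P[:,:2].astype(np.float32)*1000);return np.round(c,1),np.round(s,1),round(a,1)
E
python3 - <<'E'
from h import *
f=np.load("top0.npz");p,d=f["p"],f["d"];C=cloud("top",d)
hsv=cv2.cvtColor(p,cv2.COLOR_BGR2HSV)
for uv in[(264,255),(262,240),(409,265),(403,220),(240,215),(389,220),(253,205),(245,205),(402,185),(300,300),(247,175),(277,205)]:
    print(uv,hsv[uv[1],uv[0]],np.round(C[uv[1],uv[0]],3))
m=blue(p);m[:,:225]=0;m[:,290:]=0;m[:170]=0;m[260:]=0
v,u=np.nonzero(m);print("cas",len(u),rect(on_plane("top",np.c_[u,v],.046)))
for n,(x0,x1,y0,y1) in {"park":(225,290,165,290),"feed":(370,440,140,300)}.items():
    Z=C[...,2];roi=np.zeros((420,560),bool);roi[y0:y1,x0:x1]=1
    for lo,hi in((.02,.038),(.038,.05),(.05,.07),(.07,.1)):
        mm=(roi&(Z>lo)&(Z<hi)).astype(np.uint8)
        n_,lab,st,_=cv2.connectedComponentsWithStats(mm)
        for i in range(1,n_):
            if st[i,4]>60:
                v,u=np.nonzero(lab==i);print(n,lo,st[i],rect(on_plane("top",np.c_[u,v],np.median(Z[lab==i]))),round(float(np.median(Z[lab==i])),4))
p2=cv2.resize(p[130:300,215:445],None,fx=3.4,fy=3.4,interpolation=cv2.INTER_CUBIC);cv2.imwrite("pics/crop0.png",p2)
E
```

```text
(264, 255) [105   4 136] [0.468 0.156 0.034]
(262, 240) [120   2 138] [0.511 0.163 0.027]
(409, 265) [ 90   2 163] [ 0.445 -0.265  0.031]
(403, 220) [ 90   2 165] [ 0.575 -0.246  0.034]
(240, 215) [114  19  68] [0.582 0.227 0.042]
(389, 220) [30  8 31] [ 0.574 -0.204  0.042]
(253, 205) [ 0  0 28] [0.611 0.189 0.049]
(245, 205) [110 178 146] [0.611 0.213 0.039]
(402, 185) [ 90   2 165] [ 0.672 -0.232  0.085]
(300, 300) [ 43  17 105] [0.336 0.049 0.004]
(247, 175) [ 90   4 131] [0.698 0.208 0.051]
(277, 205) [42 14 90] [ 0.615  0.122 -0.002]
cas 548 (array([605.2, 192. ]), array([137.5,  60.5]), 13.3)
park 0.02 [237 177  37  97 869] (array([554.7, 177.8]), array([278.2,  77. ]), 12.3) 0.0303
park 0.038 [256 173  24  59 542] (array([621.3, 147.4]), array([172.1,  35.2]), 12.6) 0.0449
park 0.038 [ 226  181   42   57 1407] (array([605.4, 207.6]), array([166. ,  92.4]), 12.9) 0.0457
park 0.05 [225 168  44  15 242] (array([697.4, 211. ]), array([ 19.3, 125.5]), 11.9) 0.0546
feed 0.02 [ 390  190   31   96 1887] (array([ 524.8, -258.2]), array([276.5,  74.7]), 5.7) 0.0302
feed 0.038 [413 188  17  59 570] (array([ 584.7, -295. ]), array([167.8,  34.5]), 7.3) 0.0447
feed 0.038 [380 191  16  59 520] (array([ 574.8, -200.9]), array([170.4,  31.8]), 6.6) 0.0447
feed 0.07 [ 379  155   48   37 1445] (array([ 704.2, -231. ]), array([ 92.7, 127.7]), 7.3) 0.0904
```

View pics/crop0.png

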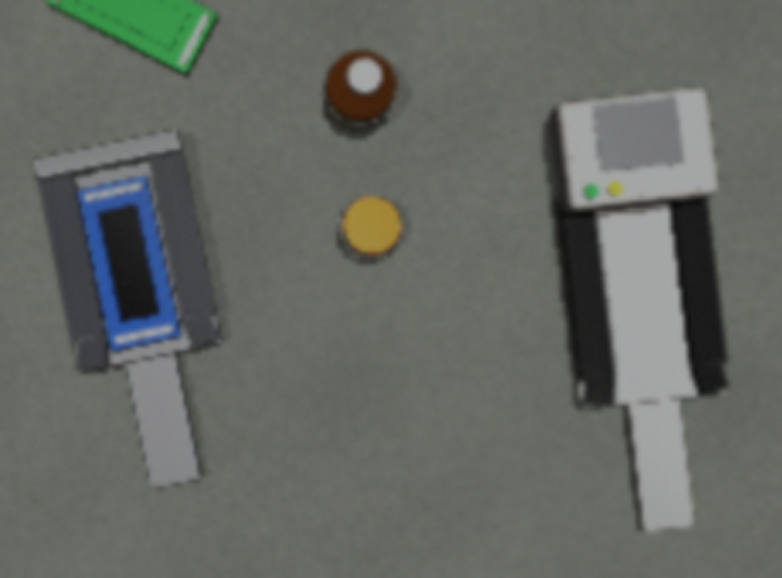

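The crop confirms the layout: the cassette is nearly home in the parking dock, both tongues are free, and the feed channel is empty. Next I refine the dock axes.

```bash
cat >> h.py <<'E'
def frame(o,a):
    a=np.radians(a);return np.array(o),np.array([[np.cos(a),-np.sin(a)],[np.sin(a),np.cos(a)]])
E
python3 - <<'E'
from h import *
f=np.load("top0.npz");p,d=f["p"],f["d"]
hsv=cv2.cvtColor(p,cv2.COLOR_BGR2HSV)
light=(hsv[...,1]<12)&(hsv[...,2]>118)
def edges(rows,x0,x1,z=.03):
    out=[]
    g=p.mean(2)
    for v in rows:
        row=g[v,x0:x1];gr=np.gradient(row)
        def sub(i):
            w=np.abs(gr[max(i-2,0):i+3]);return (np.arange(max(i-2,0),max(i-2,0)+len(w))*w).sum()/w.sum()
        i,j=sub(int(gr.argmax())),sub(int(gr.argmin()))
        out.append(on_plane("top",[(x0+i,v),(x0+j,v)],z)[:,:2])
    return np.array(out)
for n,rows,x0,x1 in(("park",range(239,269),246,282),("feed",range(252,282),394,425),("feedch",range(196,240),386,422)):
    E=edges(rows,x0,x1);M=E.mean(1)
    k,b=np.polyfit(M[:,0],M[:,1],1);res=M[:,1]-k*M[:,0]-b
    w=np.hypot(*(E[:,0]-E[:,1]).T)*1000
    print(n,"heading",np.degrees(np.arctan(k)),"y at x=.45,.6",k*.45+b,k*.6+b,"res",res.std()*1000,"w",np.median(w),w.std())
    rr=(p.mean(2)[:, :])
# tongue ends along the axis (columns)
for n,u0s,v0,v1 in(("park",range(260,268),255,285),("feed",range(405,415),270,300)):
    g=p.mean(2);
    for u in list(u0s)[1::3]:
        gr=np.abs(np.gradient(g[v0:v1,u]));i=int(gr.argmax());w=gr[i-2:i+3];vv=v0+(np.arange(i-2,i+3)*w).sum()/w.sum()
        print(n,"end",on_plane("top",[(u,vv)],.03)[0])
# feed stop foot, top edge of head front
g=p.mean(2)
for u in (398,402,406):
    print("col",u,g[182:200,u].astype(int))
# scene check of heights/agreement: blue cassette in both
q=np.load("scene0.npz")["p"];m=blue(q);m[:200]=0;m[245:]=0;m[:,:295]=0;m[:,350:]=0
v,u=np.nonzero(m);print("cas scene",rect(on_plane("scene",np.c_[u,v],.046)))
E
```

```text
park heading 16.33172149100545 y at x=.45,.6 0.15337790792443184 0.19733114011236758 res 4.175011857293557 w 42.11930769998048 7.497200596684559
feed heading 7.281887433801602 y at x=.45,.6 -0.2646024531498809 -0.24543520477565334 res 0.29822059588338656 w 43.79139104971832 0.6412132757269849
feedch heading 7.360398301622188 y at x=.45,.6 -0.2666509364843208 -0.24727475432045948 res 0.23164487028013206 w 63.96523423803187 0.5594682016667631
park end [0.41762916 0.16393053 0.03      ]
park end [0.41887832 0.15524718 0.03      ]
park end [0.42037442 0.14657052 0.03      ]
feed end [ 0.38430656 -0.25728669  0.03      ]
feed end [ 0.387033   -0.26604007  0.03      ]
feed end [ 0.38812073 -0.27481857  0.03      ]
col 398 [164 163 159 156 158 160 153 114  61  66 110 151 164 165 164 165 165 165]
col 402 [164 165 165 164 163 157 136  79  57  89 118 152 163 165 165 164 165 165]
col 406 [165 165 165 165 164 157 122  69  69 109 150 163 165 165 164 165 165 164]
cas scene (array([605.8, 191.9]), array([145.9,  61.9]), 13.0)
```

```bash
python3 - <<'E'
from h import *
p=np.load("top0.npz")["p"];g=p.mean(2);M=[]
for v in range(243,267):
    c0=round(259.5+(v-240)*.19);x0=c0-13;x1=c0+14
    gr=np.gradient(g[v,x0:x1])
    h=[]
    for s in(gr[:13],-gr[13:]):
        i=int(s.argmax());i=min(max(i,1),len(s)-2);w=np.clip(s[i-1:i+2],0,None);h.append((np.arange(i-1,i+2)*w).sum()/w.sum())
    M.append(on_plane("top",[(x0+h[0],v),(x0+13+h[1],v)],.03)[:,:2])
M=np.array(M);w=np.hypot(*(M[:,0]-M[:,1]).T);m=M.mean(1);ok=abs(w-np.median(w))<.004
k,b=np.polyfit(m[ok,0],m[ok,1],1);print(ok.sum(),np.median(w),np.degrees(np.arctan(k)),k*.45+b,k*.6+b,(m[ok,1]-k*m[ok,0]-b).std())
E
```

```text
24 0.0417252877177251 12.515809790264102 0.15549426213681458 0.18879188837917305 0.00030175064614528256
```

Call:
{"name": "play_rows", "arguments": {
  "commands": ".75 -.69 0 0 0 .158;.75 -.69 0 0 0 .158;.75 -.69 0 0 0 .158;.75 -.69 0 0 0 .158;.75 -.69 0 0 0 .158;.75 -.69 0 0 0 .158;.75 -.69 0 0 0 .158;.75 -.69 0 0 0 .158;.75 -.69 0 0 0 .158;.75 -.69 0 0 0 .158;.75 -.69 -.34 0 0 .158;.75 -.69 -.34 0 0 .158;.75 -.69 -.34 0 0 .158;.75 -.69 -.34 0 0 .158;.75 -.69 -.34 0 0 .158;.75 -.69 -.34 0 0 .158;.75 -.69 -.34 0 0 .158;.75 -.69 -.34 0 0 .158;.75 -.69 -.34 0 0 .158;.75 -.69 -.34 0 0 .158",
  "grip": 0
}}

```text
time_s: 2.1
tcp_pos: [0.6056, 0.1904, 0.1196]
ee_rot: [[0.975, 0.222, -0.001], [0.222, -0.975, -0.0], [-0.001, 0.0, -1.0]]
wrist_force: [0.1, 1.2, 0.1]
gripper_width: 0.007
gripper_force: 0.0
```

Call:
{"name": "play_rows", "arguments": {
  "commands": "0 0 -.8 0 0 0;0 0 -.5 0 0 0;0 0 0 0 0 0;0 0 0 0 0 0"
}}

```text
time_s: 2.5
tcp_pos: [0.6052, 0.1914, 0.0815]
ee_rot: [[0.975, 0.222, -0.0], [0.222, -0.975, -0.001], [-0.0, 0.001, -1.0]]
wrist_force: [1.7, -0.3, -0.6]
gripper_width: 0.009
gripper_force: 0.0
```

Call:
{"name": "play_rows", "arguments": {
  "commands": "0 0 -.5 0 0 0;0 0 -.4 0 0 0;0 0 -.2 0 0 0;0 0 0 0 0 0;0 0 0 0 0 0"
}}

```text
time_s: 3.0
tcp_pos: [0.6053, 0.1916, 0.049]
ee_rot: [[0.975, 0.222, 0.001], [0.222, -0.975, 0.0], [0.001, -0.0, -1.0]]
wrist_force: [0.1, 0.4, 0.1]
gripper_width: 0.003
gripper_force: 0.0
```

Call:
{"name": "play_rows", "arguments": {
  "commands": "0 0 -.05 0 0 0;0 0 -.05 0 0 0;0 0 0 0 0 0;0 0 0 0 0 0"
}}

```text
time_s: 3.4
tcp_pos: [0.6058, 0.1917, 0.0475]
ee_rot: [[0.975, 0.222, 0.002], [0.222, -0.975, 0.001], [0.002, -0.0, -1.0]]
wrist_force: [-1.9, 0.2, 6.0]
gripper_width: 0.009
gripper_force: 3.1
```

Call:
{"name": "play_rows", "arguments": {
  "commands": "0 0 -.04 0 0 0;0 0 0 0 0 0;-.2 -.045 0 0 0 0;-.325 -.074 0 0 0 0;-.325 -.074 0 0 0 0;0 0 0 0 0 0"
}}

```text
time_s: 4.0
tcp_pos: [0.5812, 0.1866, 0.0474]
ee_rot: [[0.975, 0.223, 0.006], [0.223, -0.975, 0.002], [0.006, -0.001, -1.0]]
wrist_force: [-2.2, 1.7, 10.0]
gripper_width: 0.007
gripper_force: 4.8
```

Call:
{"name": "play_rows", "arguments": {
  "commands": "-.325 -.074 0 0 0 0;-.325 -.074 0 0 0 0;-.325 -.074 0 0 0 0;-.325 -.074 0 0 0 0;0 0 0 0 0 0"
}}

```text
time_s: 4.5
tcp_pos: [0.5423, 0.178, 0.0474]
ee_rot: [[0.975, 0.223, 0.006], [0.223, -0.975, 0.003], [0.007, -0.001, -1.0]]
wrist_force: [-1.7, 0.1, 10.3]
gripper_width: 0.006
gripper_force: 5.3
```

```bash
cat >> h.py <<'E'
def cas(name,z=.046,vmin=165):
    p,_=cams.capture(name);m=blue(p)
    if name=="top": m[:,:215]=0;m[:,460:]=0;m[:vmin]=0;m[320:]=0
    else: m[:140]=0;m[260:]=0;m[:,:130]=0;m[:,360:]=0
    m=cv2.morphologyEx(m,cv2.MORPH_OPEN,np.ones((2,2),np.uint8))
    v,u=np.nonzero(m);X=on_plane(name,np.c_[u,v],z);return p,X,rect(X)
E
python3 - <<'E'
from h import *
for n in("top","scene"):
    p,X,R=cas(n);print(n,R,len(X));cv2.imwrite(f"pics/{n}1.png",p)
E
```

```text
top (array([541.6, 153.4]), array([129.7,  19.6]), 15.1) 45
scene (array([ 551.7, -165.9]), array([791.5, 147.7]), 89.0) 419
```

View pics/scene1.png

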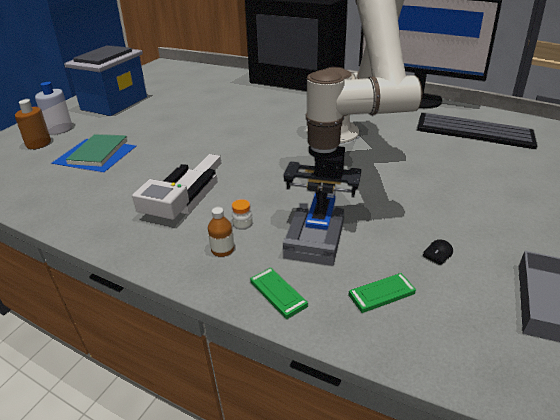

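The gripper is pressing on the cassette at about (321,205), and the cassette has moved toward the mouth with it. I'll keep dragging.

Call:
{"name": "play_rows", "arguments": {
  "commands": "-.325 -.074 0 0 0 0;-.325 -.074 0 0 0 0;-.325 -.074 0 0 0 0;-.325 -.074 0 0 0 0;-.325 -.074 0 0 0 0;0 0 0 0 0 0;0 0 0 0 0 0"
}}

```text
time_s: 5.3
tcp_pos: [0.4939, 0.1672, 0.0474]
ee_rot: [[0.975, 0.223, 0.006], [0.223, -0.975, 0.003], [0.006, -0.002, -1.0]]
wrist_force: [-2.0, 0.9, 11.9]
gripper_width: 0.004
gripper_force: 6.5
```

Call:
{"name": "play_rows", "arguments": {
  "commands": "0 0 .3 0 0 0;0 0 1 0 0 0;.3 1 1 0 0 0;.6 1 1 0 0 0;.6 1 0 0 0 0;.6 1 0 0 0 0;.6 1 0 0 0 0;0 0 0 0 0 0",
  "grip": 0
}}

```text
time_s: 6.1
tcp_pos: [0.5745, 0.3188, 0.1427]
ee_rot: [[0.975, 0.223, 0.001], [0.223, -0.975, 0.001], [0.002, -0.0, -1.0]]
wrist_force: [-1.0, 0.5, -0.1]
gripper_width: 0.001
gripper_force: 0.0
```

```bash
python3 - <<'E'
from h import *
for n in("top",):
    p,X,R=cas(n);print(n,R,len(X));cv2.imwrite(f"pics/{n}2.png",p[130:330,150:430])
E
```

```text
top (array([491.2, 163.8]), array([137.2,  61.1]), 14.4) 525
```

View pics/top2.png

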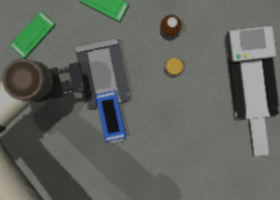

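The cassette sits on the tongue at about crop pixel (110,117), i.e. world (0.491,0.164), and is nearly aligned with the dock. Next is the grasp.

Call:
{"name": "play_rows", "arguments": {
  "commands": "-.464 -.857 0 0 0 0;-.464 -.857 0 0 0 0;-.464 -.857 0 0 0 0;-.464 -.857 0 0 0 0;-.464 -.857 0 0 0 .09;-.464 -.857 0 0 0 0;0 0 -.7 0 0 0;0 0 -.7 0 0 0;0 0 -.7 0 0 0;0 0 0 0 0 0;0 0 0 0 0 0",
  "grip": 87
}}

```text
time_s: 7.25
tcp_pos: [0.4891, 0.1608, 0.0808]
ee_rot: [[0.972, 0.234, -0.0], [0.234, -0.972, -0.0], [-0.0, 0.0, -1.0]]
wrist_force: [0.3, 1.1, 0.3]
gripper_width: 0.924
gripper_force: 0.0
```

```bash
python3 - <<'E'
from h import *
p,X,R=cas("scene");p=p[130:260,220:420];cv2.imwrite("pics/s3.png",cv2.resize(p,None,fx=4,fy=4,interpolation=cv2.INTER_CUBIC))
E
```

```text
(no output)
```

View pics/s3.png

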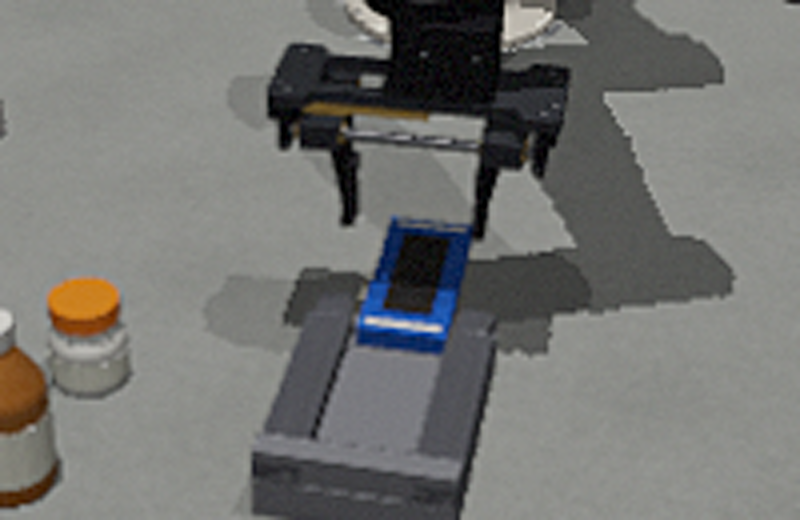

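The open fingers at crop pixels (348,220) and (480,235) straddle the cassette from above. I'll shift slightly in +y and descend.

Call:
{"name": "play_rows", "arguments": {
  "commands": ".05 .1 -.5 0 0 0;0 0 -.5 0 0 0;0 0 -.4 0 0 0;0 0 -.3 0 0 0;0 0 -.3 0 0 0;0 0 0 0 0 0;0 0 0 0 0 0"
}}

```text
time_s: 8.0
tcp_pos: [0.491, 0.1645, 0.0204]
ee_rot: [[0.972, 0.235, 0.0], [0.235, -0.972, -0.0], [0.0, 0.0, -1.0]]
wrist_force: [-0.2, -0.1, -0.2]
gripper_width: 0.999
gripper_force: 0.0
```

Call:
{"name": "play_rows", "arguments": {
  "commands": "0 0 0 0 0 0;0 0 0 0 0 0;0 0 0 0 0 0;0 0 0 0 0 0;0 0 0 0 0 0;0 0 0 0 0 0",
  "grip": 50
}}

```text
time_s: 8.6
tcp_pos: [0.4909, 0.1645, 0.0205]
ee_rot: [[0.972, 0.235, 0.0], [0.235, -0.972, 0.0], [0.0, -0.0, -1.0]]
wrist_force: [-0.1, 0.6, 1.3]
gripper_width: 0.687
gripper_force: 30.0
```

Call:
{"name": "play_rows", "arguments": {
  "commands": "0 0 .2 0 0 0;0 0 .5 0 0 0;0 0 .6 0 0 0;0 0 .5 0 0 0;0 0 .2 0 0 0;0 0 0 0 0 0"
}}

```text
time_s: 9.2
tcp_pos: [0.491, 0.1646, 0.081]
ee_rot: [[0.972, 0.234, 0.001], [0.234, -0.972, 0.001], [0.001, -0.001, -1.0]]
wrist_force: [0.2, 0.3, -3.6]
gripper_width: 0.686
gripper_force: 30.0
```

Call:
{"name": "play_rows", "arguments": {
  "commands": "0 -.3 0 0 0 -.04;0 -.6 0 0 0 -.04;-.05 -.85 0 0 0 -.04;-.05 -.85 0 0 0 -.04;-.05 -.85 0 0 0 -.04;-.05 -.85 0 0 0 -.04;-.05 -.85 0 0 0 -.04;-.05 -.85 0 0 0 -.04;-.05 -.85 0 0 0 -.04;-.05 -.85 0 0 0 -.04;-.05 -.85 0 0 0 -.04;-.05 -.85 0 0 0 -.04;-.05 -.85 0 0 0 -.04;-.05 -.85 0 0 0 -.04;-.05 -.85 0 0 0 -.04;-.05 -.85 0 0 0 -.04;-.05 -.85 0 0 0 -.04;-.05 -.5 0 0 0 -.04;0 -.1 0 0 0 0;0 0 0 0 0 0"
}}

```text
time_s: 11.2
tcp_pos: [0.4661, -0.2632, 0.0797]
ee_rot: [[0.992, 0.127, -0.001], [0.127, -0.992, 0.001], [-0.001, -0.001, -1.0]]
wrist_force: [0.1, 0.1, -2.7]
gripper_width: 0.683
gripper_force: 30.0
```

```bash
python3 - <<'E'
from h import *
s=r.sense();t=s["tcp_pos"];print(t,s["gripper_width"],s["gripper_force"],s["wrist_force"],s["ee_rot"][:,1])
p,X,R=cas("top",t[2]+.026);print(R,len(X));cv2.imwrite("pics/t4.png",cv2.resize(p[140:320,330:480],None,fx=3.3,fy=3.3))
E
```

```text
[ 0.46609142 -0.26324541  0.07970018] 0.6827611640035052 30.00001223757863 [ 0.08331143  0.12666153 -2.65755185] [ 1.27193366e-01 -9.91877685e-01 -7.11180091e-04]
(array([ 474.9, -267.3]), array([ 25.7, 134.1]), 81.8) 53
```

View pics/t4.png

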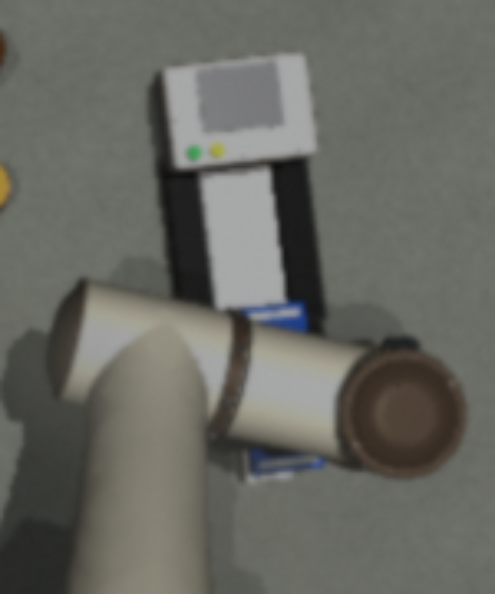

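The held cassette's ends show at crop pixels (275,320) and (285,460), in line with the white channel. I'll lower it on to the tongue.

Call:
{"name": "play_rows", "arguments": {
  "commands": "0 .02 -.4 0 0 0;0 0 -.6 0 0 0;0 0 -.5 0 0 0;0 0 -.25 0 0 0;0 0 -.1 0 0 0;0 0 -.08 0 0 0;0 0 0 0 0 0;0 0 0 0 0 0"
}}

```text
time_s: 12.05
tcp_pos: [0.4673, -0.2626, 0.023]
ee_rot: [[0.992, 0.129, 0.001], [0.129, -0.992, -0.0], [0.001, 0.0, -1.0]]
wrist_force: [1.0, -0.6, -3.2]
gripper_width: 0.684
gripper_force: 30.0
```

Call:
{"name": "play_rows", "arguments": {
  "commands": "0 0 -.05 0 0 0;0 0 -.04 0 0 0;0 0 0 0 0 0;0 0 0 0 0 0"
}}

```text
time_s: 12.45
tcp_pos: [0.4673, -0.2627, 0.0206]
ee_rot: [[0.992, 0.129, 0.001], [0.129, -0.992, -0.001], [0.001, 0.001, -1.0]]
wrist_force: [-1.0, 1.5, 4.2]
gripper_width: 0.687
gripper_force: 30.0
```

Contact shows in the wrist force (−3 to +4 N). I'll release, rise and back away so the camera can see.

Call:
{"name": "play_rows", "arguments": {
  "commands": "0 0 0 0 0 0;0 0 0 0 0 0;0 0 0 0 0 0;0 0 0 0 0 0;0 0 0 0 0 0;0 0 .5 0 0 0;0 0 1 0 0 0;0 0 1 0 0 0;0 .6 1 0 0 0;0 1 0 0 0 0;0 1 0 0 0 0;0 1 0 0 0 0;0 1 0 0 0 0;0 1 0 0 0 0;0 0 0 0 0 0",
  "grip": 87
}}

```text
time_s: 13.95
tcp_pos: [0.4668, -0.0922, 0.1249]
ee_rot: [[0.991, 0.132, 0.001], [0.132, -0.991, 0.0], [0.001, -0.0, -1.0]]
wrist_force: [0.4, -0.4, 0.4]
gripper_width: 0.999
gripper_force: 0.0
```

```bash
python3 - <<'E'
from h import *
p,X,R=cas("top");print(R,len(X));cv2.imwrite("pics/t5.png",cv2.resize(p[140:320,330:480],None,fx=3.3,fy=3.3))
o,A=frame((.5901,-.2466),7.3);print((R[0]/1000-o)@A)
E
```

```text
(array([ 472.8, -262.9]), array([124.9,  62.5]), 6.2) 533
[-0.11842037 -0.0012632 ]
```

View pics/t5.png

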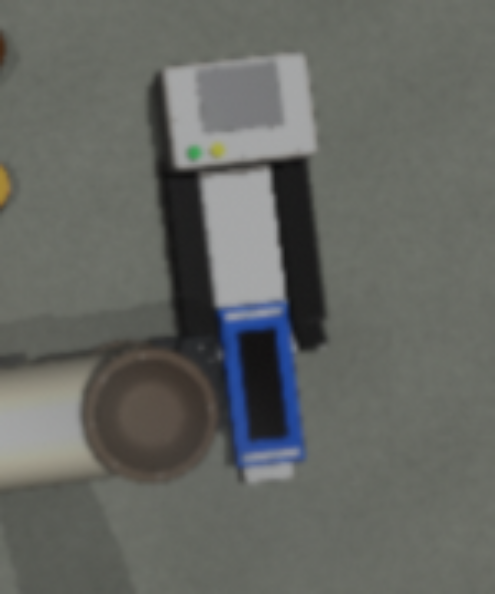

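The cassette has been released on the tongue with its inner end in the mouth and is aligned, its outer end at about crop (270,465). Next I place slightly opened fingers behind it and push.

Call:
{"name": "play_rows", "arguments": {
  "commands": "-.36 -.755 0 0 0 0;-.36 -.755 0 0 0 0;-.36 -.755 0 0 0 0;-.36 -.755 0 0 0 0;-.36 -.755 0 0 0 0;-.36 -.755 0 0 0 0;-.36 -.755 0 0 0 0;-.36 -.755 0 0 0 0;0 0 -.8 0 0 0;0 0 -.8 0 0 0;0 0 0 0 0 0;0 0 0 0 0 0",
  "grip": 20
}}

```text
time_s: 15.2
tcp_pos: [0.3802, -0.2763, 0.0768]
ee_rot: [[0.992, 0.128, -0.001], [0.128, -0.992, -0.0], [-0.001, 0.0, -1.0]]
wrist_force: [-0.1, -0.5, 0.2]
gripper_width: 0.229
gripper_force: 0.0
```

```bash
python3 - <<'E'
from h import *
s=r.sense();o,A=frame((.5901,-.2466),7.3);print((s["tcp_pos"][:2]-o)@A,s["tcp_pos"],s["gripper_width"])
E
```

```text
[-0.21195376 -0.00282162] [ 0.38022277 -0.27633057  0.07684721] 0.22925385359547648
```

Call:
{"name": "play_rows", "arguments": {
  "commands": "-.1 .09 -.5 0 0 0;0 0 -.5 0 0 0;0 0 -.36 0 0 0;0 0 0 0 0 0;0 0 0 0 0 0"
}}

```text
time_s: 15.7
tcp_pos: [0.3781, -0.2733, 0.0366]
ee_rot: [[0.992, 0.129, 0.001], [0.129, -0.992, -0.001], [0.001, 0.001, -1.0]]
wrist_force: [0.3, 0.4, 0.0]
gripper_width: 0.228
gripper_force: 0.0
```

Call:
{"name": "play_rows", "arguments": {
  "commands": ".33 .042 0 0 0 0;.33 .042 0 0 0 0;.33 .042 0 0 0 0;.33 .042 0 0 0 0;.33 .042 0 0 0 0;0 0 0 0 0 0"
}}

```text
time_s: 16.3
tcp_pos: [0.429, -0.2667, 0.036]
ee_rot: [[0.992, 0.13, 0.002], [0.13, -0.992, -0.001], [0.002, 0.001, -1.0]]
wrist_force: [-0.0, 0.4, -0.8]
gripper_width: 0.233
gripper_force: 0.0
```

Call:
{"name": "play_rows", "arguments": {
  "commands": ".33 .042 0 0 0 0;.33 .042 0 0 0 0;.33 .042 0 0 0 0;.33 .042 0 0 0 0;.33 .042 0 0 0 0;.33 .042 0 0 0 0;.33 .042 0 0 0 0;0 0 0 0 0 0"
}}

```text
time_s: 17.1
tcp_pos: [0.4982, -0.2579, 0.0361]
ee_rot: [[0.992, 0.129, 0.002], [0.129, -0.992, -0.001], [0.002, 0.001, -1.0]]
wrist_force: [0.2, 0.4, -0.1]
gripper_width: 0.234
gripper_force: 0.0
```

Call:
{"name": "play_rows", "arguments": {
  "commands": ".1 .013 0 0 0 0;.1 .013 0 0 0 0;.1 .013 0 0 0 0;.1 .013 0 0 0 0;0 0 0 0 0 0"
}}

```text
time_s: 17.6
tcp_pos: [0.5087, -0.2564, 0.036]
ee_rot: [[0.992, 0.128, 0.001], [0.128, -0.992, -0.0], [0.001, 0.0, -1.0]]
wrist_force: [-0.2, -0.2, 0.6]
gripper_width: 0.232
gripper_force: 0.0
```

Call:
{"name": "play_rows", "arguments": {
  "commands": ".08 .01 0 0 0 0;.08 .01 0 0 0 0;0 0 0 0 0 0"
}}

```text
time_s: 17.9
tcp_pos: [0.5105, -0.2556, 0.0354]
ee_rot: [[0.992, 0.128, -0.006], [0.128, -0.992, 0.001], [-0.006, -0.002, -1.0]]
wrist_force: [-5.2, -1.1, 2.0]
gripper_width: 0.23
gripper_force: 2.4
```

```bash
python3 - <<'E'
from h import *
print(r.sense()["wrist_force"])
p,X,R=cas("scene");cv2.imwrite("pics/s6.png",cv2.resize(p[120:240,100:300],None,fx=4,fy=4,interpolation=cv2.INTER_CUBIC))
E
```

```text
[-5.20696611 -1.13811436  2.03344005]
```

View pics/s6.png

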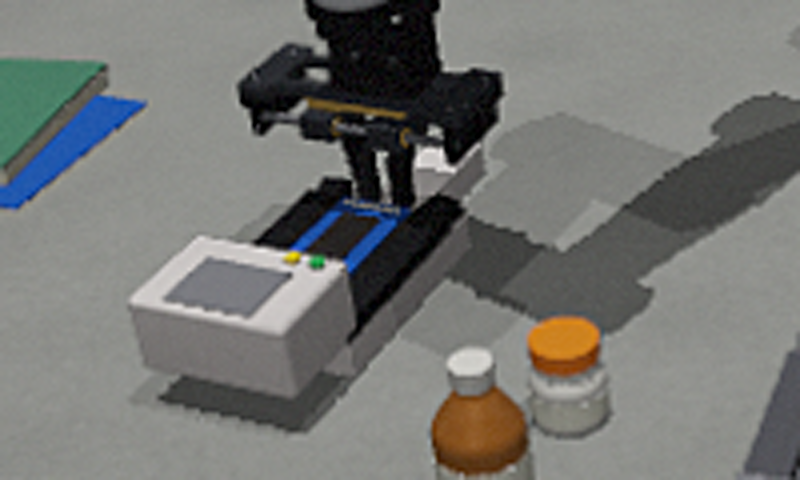

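The cassette is deep in the channel with its inner end hidden behind the head, and the force is rising. I'll push a little more to confirm it is against the stop.

Call:
{"name": "play_rows", "arguments": {
  "commands": ".08 .01 0 0 0 0;.08 .01 0 0 0 0;0 0 0 0 0 0;0 0 0 0 0 0"
}}

```text
time_s: 18.35
tcp_pos: [0.5105, -0.255, 0.0347]
ee_rot: [[0.992, 0.126, -0.015], [0.126, -0.992, 0.003], [-0.015, -0.004, -1.0]]
wrist_force: [-12.3, -1.5, 5.2]
gripper_width: 0.228
gripper_force: 6.3
```

Call:
{"name": "play_rows", "arguments": {
  "commands": "-.3 -.04 0 0 0 0;-.5 -.06 0 0 0 0;-.5 -.06 .3 0 0 0;-.3 0 1 0 0 0;0 0 1 0 0 0;0 .5 1 0 0 0;0 1 0 0 0 0;0 1 0 0 0 0;0 1 0 0 0 0;0 1 0 0 0 0;0 1 0 0 0 0;0 1 0 0 0 0;0 0 0 0 0 0;0 0 0 0 0 0"
}}

```text
time_s: 19.75
tcp_pos: [0.4703, -0.0644, 0.1358]
ee_rot: [[0.991, 0.13, 0.002], [0.13, -0.992, 0.0], [0.002, -0.0, -1.0]]
wrist_force: [0.4, -0.8, 0.4]
gripper_width: 0.229
gripper_force: 0.0
```

```bash
python3 - <<'E'
from h import *
p,X,R=cas("top");print(R,len(X))
o,A=frame((.5901,-.2466),7.3);Y=(X[:,:2]-o)@A;print(np.percentile(Y,[0,1,99,100],axis=0))
cv2.imwrite("pics/t7.png",cv2.resize(p[140:300,350:470],None,fx=3.7,fy=3.7,interpolation=cv2.INTER_CUBIC))
E
```

```text
(array([ 588.3, -249.3]), array([136.9,  64. ]), 7.4) 585
[[-0.07056107 -0.03445916]
 [-0.06710293 -0.03405664]
 [ 0.06083248  0.02908153]
 [ 0.06628642  0.02958417]]
```

View pics/t7.png

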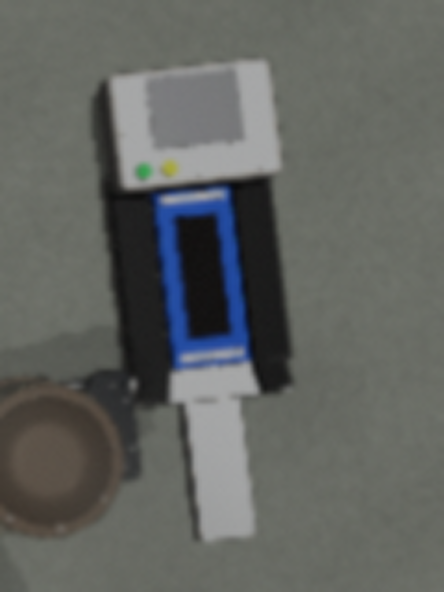

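The cassette lies square in the channel against the head, its outer end at about crop (212,365), which is dock x of roughly −69 mm. It is home, so I'm handing in.

```bash
python3 -c "
from station import r
print(r.finish_job())"
```

```text
the job is handed in; nothing more can be done
None
```

I handed the job in at about 20 s. The cassette was dragged out, carried over, released on the feed tongue and pushed until the force rose sharply at the stop. The last picture shows it square in the channel against the head with the arm clear; no verdict came back.

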